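# Line up the spice tins by height

## Robot

A 6-joint arm with a two-finger parallel gripper is mounted at the origin on the work surface. World frame = base frame: x ahead of the robot, y to its left, z up, the work surface at z = 0. Lengths are in mm, angles in rad, forces in N, time in s.
With the tool pointing down it reaches from about 275 to 1000 mm from the base axis. Payload 8.4 kg.
Tool frame: the origin (TCP) lies at the very end of the fingers, on their centre line; the grasp point (between the pads) lies 19 mm behind it; z points along the fingers, x is the direction in which the jaws open and shut, and the axes are right-handed (so a half turn about z gives the same grasp; the last joint's range is limited). The gripper opens to 85 mm and grips with 20 to 120 N. Pads are 22 mm wide; open, the fingers measure 114 mm over their backs; the gripper's body (76 mm by 85 mm) begins 54 mm behind the grasp point. The pads swing forward as they close: fully open they stand 13 mm farther back than shut.
Start: joints at [1.2, 0.353, 1.633, -0, 1.155, -0.002], TCP at [225.309, 582.978, 231.281] pointing down, gripper open.
Joint ranges: [-2.63, 2.63], [-0.92, 2.1], [0.06, 2.66], [-1.3, 4.44], [0, 2.69], [-3.02, 3.02]. Speed limits (rad/s): [2.22, 2.22, 2.79, 3.14, 3.14, 3.14].

## Interface

Orientations are given as [roll, pitch, yaw] about the fixed x, y, z axes, in that order (R = Rz(yaw) Ry(pitch) Rx(roll)).
In Python, from rig import r gives the robot as it stands. The module is installed in compiled form; this text tells all that it offers.
- The arm moves only by the tool apply_moves, never from a script. Its argument "targets" is a list that holds one entry, the list of rows, each a list of 7 numbers: the gripper's target within -1 to 1 (fully open at 1, half-way at 0, shut at -1), then the shift along the tool's x, y, z in cm, then the turn, a rotation vector about the tool's x, y, z in degrees. A call has 1 to 8 rows; each row is the pose to reach, as a shift and turn from the pose measured when the call began, along the tool's axes at that moment; what a row does not reach only later rows make up. A row lasts 1/10 s, in which the tool goes at most 50 mm and 8.59 degrees, less where a joint would pass 70% of its speed; a pose out of reach is approached as far as the arm can. A call with a gripper value outside its range is refused whole. The fingers move at their own pace and stop on an object; "newtons" is the grip in N (left out, the last holds). Time passes only in rows, so rows that repeat a pose let the fingers close. It gives the time, the measured TCP pose, the force and the opening at its end, in the units of the state.
- r.sense(): the state, without advancing time (a new reading comes with each control period).
- r.grab_frame(name): name is "side" or "top" or "wrist"; returns a dict with "pixels" (420x560x3 uint8, red, green, blue), "fov_y" (degrees; the focal length in pixels is half the picture's height over the tangent of half this angle, whatever the lens; pixels are square), "cx", "cy" (the principal point, pixels), "R" (3x3) and "t" (3): a world point X has camera coordinates R X + t; the wrist camera has in their place "mount" (4x4, takes a point from camera to tool coordinates, whose origin is the TCP and whose axes are the tool frame's). Camera axes: x right, y down, z forward; pixel columns grow to the right and rows downward; lengths in mm; the calibration is good to about 2 mm. The wrist camera is an equidistant fisheye: a pixel r from the principal point sees the ray r / f radians off the axis. A picture is of the moment at which its call begins: read the wrist's pose just before it. There is no depth.
- r.sign_off(): hands the job in, once; it reports no verdict.
The state is a dict: "clock": time; "qpos": joint angles; "qvel": joint speeds; "joint_efforts": joint torques, N m; "eef_pos": TCP position; "tcp_rot": TCP orientation; "contact_force": force on the tool from outside, world axes, zero at the start; "wrist_torque": the same for the moment, N m; "opening": opening from 0.0 (shut) to 1.0 (fully open).
Only numpy, scipy, OpenCV 4.12 (cv2) and the standard library are available. Lean on these libraries where they do the work, as an engineer would, in place of code of your own. Each camera call takes 0.05 s, during which the arm holds its last target. There are 200 camera calls.

## Task

Set the four spice tins upright on the display rail, one centred on each round mark, in order of height: the tallest on the mark next to the blue block, then stepping down to the shortest at the other end. Set each tin down rather than dropping it, do not tip over any tin or the bottle that stands beside the rail, and leave everything standing by itself.

Things in the scene. Friction and masses are not known exactly. Their poses are not given: they have to be found in the camera images.
- red_tin: a closed cylindrical spice tin, painted red on body and lid with two thin brass bands, 48 mm in diameter and 110 mm tall (the tallest of the four); loose, standing upright. Origin: centre of its underside, z up along its axis. It weighs 0.07 to 0.31 kg.
- yellow_tin: a closed cylindrical spice tin, painted yellow on body and lid with two thin brass bands, 48 mm in diameter and 90 mm tall (the second tallest); loose, standing upright. Origin: centre of its underside, z up along its axis. It weighs 0.07 to 0.31 kg.
- green_tin: a closed cylindrical spice tin, painted green on body and lid with two thin brass bands, 48 mm in diameter and 70 mm tall (the third tallest); loose, standing upright. Origin: centre of its underside, z up along its axis. It weighs 0.07 to 0.31 kg.
- white_tin: a closed cylindrical spice tin, painted white on body and lid with two thin brass bands, 48 mm in diameter and 50 mm tall (the shortest of the four); loose, standing upright. Origin: centre of its underside, z up along its axis. It weighs 0.07 to 0.31 kg.
- mark_1: one of four alike fixed round marks (cork-coloured disc with a black rim, 64 mm in diameter, 3 mm thick) in a straight row, 90 mm apart, on a low pale wooden display rail (75 mm wide, 480 mm long, 12 mm high); the leftmost seen from the robot (largest y). Origin: centre of the disc's underside, 12 mm above the counter, so that a tin on it stands 15 mm above the counter; its y axis runs along the row towards mark_1, its x axis across the rail, away from the robot.
- mark_2: one of four alike fixed round marks (cork-coloured disc with a black rim, 64 mm in diameter, 3 mm thick) in a straight row, 90 mm apart, on a low pale wooden display rail (75 mm wide, 480 mm long, 12 mm high); the second from the left. Origin: centre of the disc's underside, 12 mm above the counter, so that a tin on it stands 15 mm above the counter; its y axis runs along the row towards mark_1, its x axis across the rail, away from the robot.
- mark_3: one of four alike fixed round marks (cork-coloured disc with a black rim, 64 mm in diameter, 3 mm thick) in a straight row, 90 mm apart, on a low pale wooden display rail (75 mm wide, 480 mm long, 12 mm high); the third from the left. Origin: centre of the disc's underside, 12 mm above the counter, so that a tin on it stands 15 mm above the counter; its y axis runs along the row towards mark_1, its x axis across the rail, away from the robot.
- mark_4: one of four alike fixed round marks (cork-coloured disc with a black rim, 64 mm in diameter, 3 mm thick) in a straight row, 90 mm apart, on a low pale wooden display rail (75 mm wide, 480 mm long, 12 mm high); the rightmost seen from the robot (smallest y). Origin: centre of the disc's underside, 12 mm above the counter, so that a tin on it stands 15 mm above the counter; its y axis runs along the row towards mark_1, its x axis across the rail, away from the robot.
- blue_block: a fixed blue block (60 mm across the rail, 30 mm along it, 40 mm high) on one end of the rail, 78 mm beyond the end mark; it shows which end is for the tallest tin. A white block of the same form stands on the other end. The two may be either way round. Origin: centre of its underside, on the rail (12 mm above the counter).
- bottle: a bystander: a full amber bottle with a paper label and black cap, 60 mm in diameter, 170 mm tall, standing on the counter to the left of the rail. Origin: centre of its underside. Not to be knocked over. (A loose steel bowl, 110 mm wide and 50 mm high, right of the rail, and a steel scoop, 28 mm high, lying beyond the rail are near too.)
There are look-alikes about, which are no part of the job. Several things have the shape of the red_tin; the one meant has the colours described above.

How it is judged (in metres and radians):
At the end, for the whole second after the job is handed in: From the mark next to the blue block on, the red, yellow, green and white tins each stand upright (0.1 rad), released and at rest on their mark's top (height within 4 mm), axis within 14 mm of its centre. The bottle is upright (0.2 rad) (((horizontal distance between blue_block and mark_1 below 0.15 m and horizontal distance between blue_block and mark_4 above 0.2 m and horizontal distance between red_tin and mark_1 below 0.014 m and horizontal distance between yellow_tin and mark_2 below 0.014 m and horizontal distance between green_tin and mark_3 below 0.014 m and horizontal distance between white_tin and mark_4 below 0.014 m) or (horizontal distance between blue_block and mark_4 below 0.15 m and horizontal distance between blue_block and mark_1 above 0.2 m and horizontal distance between red_tin and mark_4 below 0.014 m and horizontal distance between yellow_tin and mark_3 below 0.014 m and horizontal distance between green_tin and mark_2 below 0.014 m and horizontal distance between white_tin and mark_1 below 0.014 m)) and height (world z) of red_tin between 0.011 and 0.019 m and angle between each of red_tin, yellow_tin, green_tin, white_tin's own z axis and vertical below 0.1 rad and linear speed of each of red_tin, yellow_tin, green_tin, white_tin below 0.02 m/s and angular speed of each of red_tin, yellow_tin, green_tin, white_tin below 0.2 rad/s and contact force between each of red_tin, yellow_tin, green_tin, white_tin and the fingers below 0.05 N and height (world z) of yellow_tin between 0.011 and 0.019 m and height (world z) of green_tin between 0.011 and 0.019 m and height (world z) of white_tin between 0.011 and 0.019 m and angle between bottle's own z axis and vertical below 0.2 rad); the robot touches nothing.
It fails at once if a tin is tipped over (angle between any of red_tin, yellow_tin, green_tin, white_tin's own z axis and vertical above 0.7 rad).
It fails at once if a tin is dropped (falls freely for more than about 25 mm) ((linear speed of red_tin above 0.7 m/s and contact force between red_tin and the fingers below 0.05 N) or (linear speed of yellow_tin above 0.7 m/s and contact force between yellow_tin and the fingers below 0.05 N) or (linear speed of green_tin above 0.7 m/s and contact force between green_tin and the fingers below 0.05 N) or (linear speed of white_tin above 0.7 m/s and contact force between white_tin and the fingers below 0.05 N)).
It fails at once if the bottle is knocked over (angle between bottle's own z axis and vertical above 0.5 rad).
It also fails if it takes over 93 s, if anything falls off the work surface, if the arm or the gripper's body presses on something with over 40 N, if the wrist force passes 120 N, or if a joint passes its speed limit or range.

## Working session

There is one attempt and no reset: what is moved stays moved. The work goes in short steps, Python scripts to look and compute and a tool call to move; the robot and the scene stay as the last step left them, time stands still between calls to the robot, and variables do not carry over. Pictures are saved under pics/ and viewed, about 12 in all and at most 16, crops included, and the job is handed in when it is done.

Besides the shell and the picture viewer there is one more tool, called after "Call:" as name(argument=value, ...) on one line, values as JSON. apply_moves: Moves the arm, as the interface text tells. Its arguments: {"type":"object","properties":{"targets":{"type":"array"},"newtons":{"type":"number"}},"required":["targets"]}

```bash
mkdir -p pics && cat > h.py <<'E'
import numpy as np, cv2
from rig import r
def save(name,im): cv2.imwrite('pics/'+name, cv2.cvtColor(im,cv2.COLOR_RGB2BGR))
def f_of(F): return F['pixels'].shape[0]/2/np.tan(np.radians(F['fov_y'])/2)
def ray(F,u,v):
    f=f_of(F); R=np.array(F['R']);t=np.array(F['t'])
    return -R.T@t, R.T@np.array([(u-F['cx'])/f,(v-F['cy'])/f,1.])
def onplane(F,u,v,z):
    c,d=ray(F,u,v); return c+d*(z-c[2])/d[2]
def proj(F,X):
    p=np.array(F['R'])@np.asarray(X,float)+np.array(F['t']); f=f_of(F)
    return f*p[0]/p[2]+F['cx'], f*p[1]/p[2]+F['cy']
E
python3 - <<'E'
from h import *
import pickle
s=r.sense(); print(s)
D={}
for n in('top','side'):
    F=r.grab_frame(n); D[n]=F; save(n+'0.png',F['pixels'])
    print(n,F['fov_y'],F['cx'],F['cy'],(-np.array(F['R']).T@np.array(F['t'])).round())
pickle.dump(D,open('f0.pkl','wb'))
E
```

```text
{'clock': 0.0, 'qpos': array([ 1.19959873e+00,  3.53631603e-01,  1.63417800e+00,  1.51296715e-05,
        1.15518893e+00, -2.43610820e-03]), 'qvel': array([0.0010575 , 0.00086306, 0.00051993, 0.00020416, 0.00067359,
       0.0004656 ]), 'joint_efforts': array([ 3.20103791e-03, -6.05273366e+01, -3.42058754e+01,  3.56296532e-04,
        9.73213348e-03,  1.00324638e-05]), 'eef_pos': array([225.12395127, 582.51402246, 230.5532445 ]), 'tcp_rot': array([-3.14157540e+00,  1.40583857e-03,  1.20202873e+00]), 'contact_force': array([-0.56520478, -0.70189398, -0.9287285 ]), 'wrist_torque': array([-0.00710605,  0.02699392, -0.00358916]), 'opening': 0.9995789392996379}
top 54.31880363777271 274.7245677603327 207.20685884294443 [377. 101. 907.]
side 56.7455671309023 282.25994050838415 213.18445451780866 [ 102. -399.  506.]
```

View pics/top0.png

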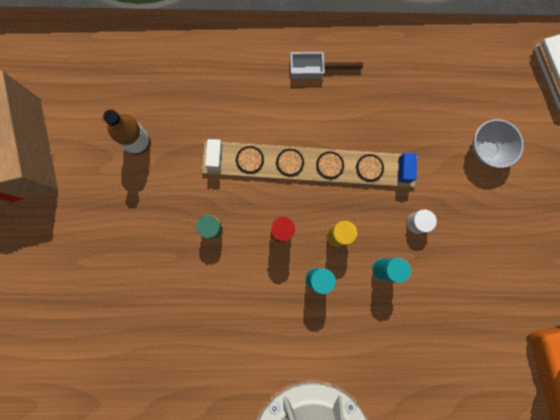

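View pics/side0.png

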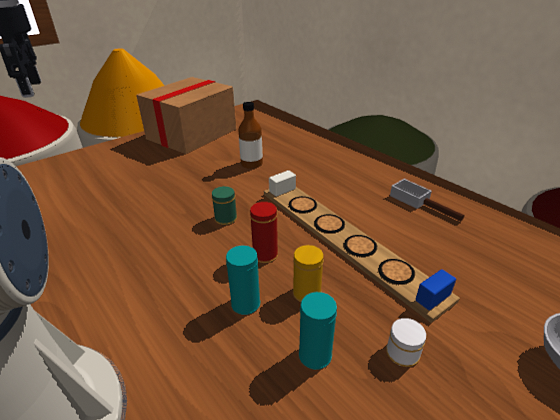

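The top view shows blue block at (408,168), next to mark_4. So red goes to mark_4, yellow to mark_3, green to mark_2 and white to mark_1. The tins are red (283,230), yellow (344,234), green (208,227) and white (424,221). The red_tin-shaped candidates are red (283,230) and teal (321,281) and (398,270). Only the first is painted red, and I'll confirm that in a crop.

```bash
cat > meas.py <<'E'
from h import *
from scipy.optimize import least_squares
H=dict(red=110,yellow=90,green=70,white=50)
def mask(im,c):
    h=cv2.cvtColor(im,cv2.COLOR_RGB2HSV); h0,s,v=[h[...,i].astype(int) for i in range(3)]
    if c=='red': m=((h0<5)|(h0>174))&(s>190)&(v>60)
    if c=='yellow': m=(h0>19)&(h0<32)&(s>180)&(v>80)
    if c=='green': m=(h0>65)&(h0<86)&(s>90)&(v>30)
    if c=='white': m=(s<50)&(v>110)
    if c=='blue': m=(h0>110)&(h0<130)&(s>150)
    return cv2.morphologyEx(m.astype(np.uint8),cv2.MORPH_CLOSE,np.ones((5,5)))
def blobs(m,lo=80):
    n,l,st,ce=cv2.connectedComponentsWithStats(m)
    return [(st[i,4],ce[i],l==i) for i in range(1,n) if st[i,4]>lo]
def tin_xy(F,c,zb=0,near=None):
    """centre of the tin's lid from its silhouette's outer side"""
    B=[b for b in blobs(mask(F['pixels'],c))]
    B=[b for b in B if near is None or np.hypot(*(b[1]-near))<40]
    a,ce,m=max(B,key=lambda b:b[0])
    ct=max(cv2.findContours(m.astype(np.uint8),cv2.RETR_EXTERNAL,cv2.CHAIN_APPROX_NONE)[0],key=len)[:,0]
    P=np.array([onplane(F,u,v,zb+H[c])[:2] for u,v in ct]); cam=ray(F,0,0)[0][:2]
    x=P.mean(0)
    for _ in range(6):
        d=(x-cam)/np.linalg.norm(x-cam)
        Q=P[(P-x)@d>-2]
        s=least_squares(lambda p:np.hypot(*(Q-p[:2]).T)-p[2],[*x,24],loss='soft_l1',bounds=([-2000,-2000,21],[2000,2000,27])); x=s.x[:2]
    return s.x.round(1),ce.round(),a
def marks(F):
    h=cv2.cvtColor(F['pixels'],cv2.COLOR_RGB2GRAY)
    m=(h<45).astype(np.uint8)
    ct,hi=cv2.findContours(m,cv2.RETR_CCOMP,cv2.CHAIN_APPROX_NONE)
    out=[]
    for c in ct:
        if 400<cv2.contourArea(c)<1500 and len(c)>20:
            (u,v),(p,q),_=cv2.fitEllipse(c)
            if max(p,q)/min(p,q)<1.3: out.append([u,v,p,q,*onplane(F,u,v,15)[:2]])
    return np.array(out).round(1)
E
python3 - <<'E'
from meas import *
import pickle
D=pickle.load(open('f0.pkl','rb'));T=D['top']
near=dict(red=(283,230),yellow=(344,234),green=(208,227),white=(424,221))
for c in near: print(c,*tin_xy(T,c,0,near[c]))
print(marks(T))
for a,ce,m in blobs(mask(T['pixels'],'blue'),20): print('blue',a,ce,onplane(T,*ce,52))
for n,p in dict(teal1=(321,281),teal2=(398,270),bottlecap=(112,117)).items(): print(n,onplane(T,*p,110 if n!='bottlecap' else 170))
save('crop.png',cv2.resize(T['pixels'][190:310,180:450],None,fx=2.9,fy=2.9,interpolation=cv2.INTER_CUBIC))
E
```

```text
red [441.9  63.7  21.8] [283. 229.] 434
yellow [435.9 -62.6  22.7] [342. 233.] 568
green [449.  215.6  21. ] [208. 226.] 370
white [ 464.  -242.6   23.1] [424. 220.] 454
[]
blue 102 [403.15686275 173.99019608] [ 563.69330047 -198.76380593   52.        ]
teal1 [340.00657622  -9.88060554 110.        ]
teal2 [ 360.7879314  -160.26920941  110.        ]
bottlecap [642.50865898 382.06069872 170.        ]
```

View pics/crop.png

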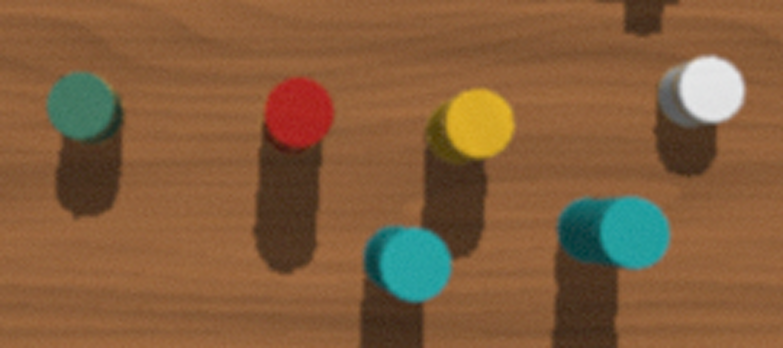

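The crop confirms it: the red tin is at crop (299,113), i.e. (283,229) in the picture, all red. The two same-height tins are teal and so look-alikes. The green, yellow and white tins are unambiguous. The mark detection still has to be fixed.

```bash
cat >> meas.py <<'E'
def marks(F,near=((250,159),(290,162),(330,165),(370,167))):
    g=cv2.cvtColor(F['pixels'],cv2.COLOR_RGB2GRAY); out=[]
    for u0,v0 in near:
        w=g[v0-18:v0+19,u0-18:u0+19].astype(float)
        yy,xx=np.nonzero(w<55); k=np.hypot(xx-18,yy-18)<18
        P=np.array([onplane(F,u,v,15)[:2] for u,v in zip(xx[k]+u0-18,yy[k]+v0-18)])
        s=least_squares(lambda p:np.hypot(*(P-p[:2]).T)-p[2],[*P.mean(0),30],loss='soft_l1').x
        out.append([*s,k.sum()])
    return np.array(out).round(1)
E
python3 - <<'E'
from meas import *
import pickle
D=pickle.load(open('f0.pkl','rb'));T=D['top'];S=D['side']
M=marks(T); print(M, np.diff(M[:,:2],axis=0))
print([np.round(proj(S,[*m[:2],15])) for m in M])
for c,x in dict(red=(441.9,63.7),yellow=(435.9,-62.6),green=(449,215.6),white=(464,-242.6)).items(): print(c,[np.round(proj(S,[*x,z])) for z in (0,H[c])], [b[1].round() for b in blobs(mask(S['pixels'],c),300)])
E
```

```text
[[ 603.   132.8   29.1   70. ]
 [ 597.5   43.1   29.1   67. ]
 [ 592.1  -46.9   29.2   63. ]
 [ 586.2 -136.4   29.    62. ]] [[ -5.5 -89.7]
 [ -5.4 -90. ]
 [ -5.9 -89.5]]
[array([303., 204.]), array([329., 224.]), array([361., 246.]), array([396., 271.])]
red [array([265., 256.]), array([264., 209.])] [array([170., 109.]), array([ 26., 127.]), array([264., 230.])]
yellow [array([307., 294.]), array([309., 255.])] [array([307., 270.])]
green [array([226., 219.]), array([223., 193.])] [array([224., 204.])]
white [array([403., 354.]), array([409., 332.])] [array([30., 17.]), array([341.,  71.]), array([252., 150.]), array([ 52., 372.]), array([552., 334.]), array([409., 333.])]
```

```bash
cat > go.py <<'E'
import sys
from h import *
from scipy.spatial.transform import Rotation as Ro
def go(x,y,z,yaw=-0.062):
    s=r.sense(); R=Ro.from_euler('xyz',s['tcp_rot'])
    d=R.inv().apply(np.array([x,y,z])-s['eef_pos'])/10
    t=np.degrees((R.inv()*Ro.from_euler('xyz',[np.pi,0,yaw])).as_rotvec())
    print('shift cm',d.round(2),'turn',t.round(2),'| t %.2f'%s['clock'],s['eef_pos'].round(1),s['tcp_rot'].round(3),'F',s['contact_force'].round(1),'op %.3f'%s['opening'])
if __name__=='__main__': go(*map(float,sys.argv[1:]))
E
python3 go.py 442 64 230
```

```text
shift cm [-40.55  38.92   0.11] turn [5.000e-02 6.000e-02 7.242e+01] | t 0.10 [225.2 582.6 230.6] [3.142e+00 1.000e-03 1.202e+00] F [ 0.5 -0.3  0.2] op 1.003
```

Call:
apply_moves(targets=[[[1,-4,3.9,0,0,0,7],[1,-7,6.8,0,0,0,14],[1,-10,9.7,0,0,0,21],[1,-13.5,13,0,0,0,29],[1,-17,16.3,0,0,0,37],[1,-20.3,19.5,0,0,0,45],[1,-23.6,22.6,0,0,0,52],[1,-26.5,25.4,0,0,0,58]]], newtons=40)

```text
clock: 0.9
eef_pos: [366.7, 241.8, 230.9]
tcp_rot: [3.14, 0.001, 0.185]
contact_force: [-0.0, -0.0, -0.2]
opening: 1.0
```

```bash
python3 go.py 442 64 230
```

```text
shift cm [ 4.14 18.86  0.11] turn [ 0.08  0.03 14.13] | t 0.90 [366.7 241.8 230.9] [3.14e+00 1.00e-03 1.85e-01] F [-0.  -0.  -0.2] op 1.000
```

Call:
apply_moves(targets=[[[1,1,4.5,0,0,0,5],[1,2,9,0,0,0,10],[1,3,13.5,0,0,0,14.1],[1,4,17.5,0,0,0,14.1],[1,4.14,18.9,0,0,0,14.1],[1,4.14,18.9,0,0,0,14.1],[1,4.14,18.9,0,0,0,14.1]]])

```text
clock: 1.6
eef_pos: [441.7, 63.7, 230.8]
tcp_rot: [3.14, 0.001, -0.063]
contact_force: [0.5, -0.4, -0.3]
opening: 0.995
```

```bash
python3 - <<'E'
from meas import *
from go import go
go(442,64,61)
F=r.grab_frame('wrist'); save('w1.png',F['pixels']); print(F['mount'],F['fov_y'],F['cx'],F['cy'])
T=r.grab_frame('top'); save('t1.png',T['pixels'])
E
```

```text
shift cm [ 0.05 -0.06 16.98] turn [ 0.07  0.07 -0.03] | t 1.60 [441.7  63.7 230.8] [ 3.14e+00  1.00e-03 -6.30e-02] F [ 0.5 -0.4 -0.3] op 0.995
[[ 9.99999424e-01 -5.46565484e-04  9.23822656e-04 -7.07271800e-01]
 [ 2.79000125e-04  9.63422216e-01  2.67987978e-01 -6.84615625e+01]
 [-1.03650425e-03 -2.67987566e-01  9.63421813e-01 -1.41159334e+02]
 [ 0.00000000e+00  0.00000000e+00  0.00000000e+00  1.00000000e+00]] 65.70646984690485 282.82609042745895 208.56167930688056
```

View pics/w1.png

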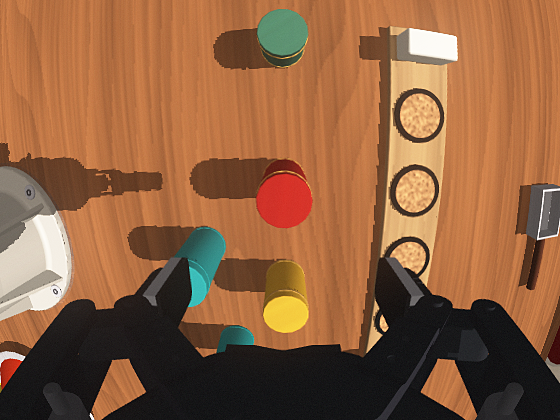

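The wrist view shows the red lid at (284,197), between the fingers in x. The teal is at (205,265), yellow at (286,310) and green at (282,35). I'll cast the lid rays to cross-check the positions.

```bash
cat >> meas.py <<'E'
from scipy.spatial.transform import Rotation as Ro
def wray(F,s,u,v):
    f=f_of(F); d=np.array([u-F['cx'],v-F['cy']]); a=np.hypot(*d); th=a/f
    c=np.array([*(d/max(a,1e-9)*np.sin(th)),np.cos(th)]); M=np.array(F['mount'])
    R=Ro.from_euler('xyz',s['tcp_rot']).as_matrix()
    return R@M[:3,3]+s['eef_pos'], R@M[:3,:3]@c
def wplane(F,s,u,v,z):
    o,d=wray(F,s,u,v); return (o+d*(z-o[2])/d[2])[:2].round(1)
E
python3 - <<'E'
from meas import *
s=r.sense(); F=r.grab_frame('wrist')
for n,u,v,z in (('red',284,194,110),('green',282.5,33,70),('yellow',286,310,90),('m1',419,115,15),('m2',414.5,190,15)): print(n,wplane(F,s,u,v,z))
E
```

```text
red [442.5  72.2]
green [450.  215.5]
yellow [437.1 -53.5]
m1 [602.1 135.1]
m2 [596.7  46.6]
```

```bash
python3 - <<'E'
from meas import *
import pickle
D=pickle.load(open('f0.pkl','rb'))
s=r.sense(); F=r.grab_frame('wrist'); im=F['pixels']
h=cv2.cvtColor(im,cv2.COLOR_RGB2HSV)
for c,box in dict(red=(140,240,230,330),yellow=(250,345,250,325),green=(0,75,240,325)).items():
    a,b,p,q=box; m=mask(im,c)*0; m[a:b,p:q]=(mask(im,c)[a:b,p:q]>0); V=h[...,2]
    vals=V[m>0]; th,_=cv2.threshold(vals.reshape(-1,1),0,255,cv2.THRESH_OTSU)
    m2=cv2.morphologyEx((m&(V>th)).astype(np.uint8),cv2.MORPH_OPEN,np.ones((5,5)))
    ct=max(cv2.findContours(m2,cv2.RETR_EXTERNAL,cv2.CHAIN_APPROX_NONE)[0],key=len)
    e=cv2.fitEllipse(ct); P=np.array([wplane(F,s,u,v,H[c]) for u,v in ct[:,0]])
    print(c,th,np.round(e[0],1),np.round(e[1],1),cv2.boundingRect(ct),'lid plane ctr',wplane(F,s,*e[0],H[c]),'extent',P.min(0),P.max(0))
# two-view lids from the fixed cameras
def tri(uv):
    A=np.zeros((3,3));b=np.zeros(3)
    for n,(u,v) in uv.items():
        c,d=ray(D[n],u,v); d/=np.linalg.norm(d); Q=np.eye(3)-np.outer(d,d);A+=Q;b+=Q@c
    return np.linalg.solve(A,b).round(1)
print('tri red',tri(dict(top=(283.1,229),side=(264,211))),'yellow',tri(dict(top=(345,233),side=(309,255))))
E
```

```text
red 161.0 [284.  201.7] [53.1 54.7] (257, 175, 55, 54) lid plane ctr [442.2  65.8] extent [419.3  42.4] [464.8  88.4]
yellow 206.0 [285.3 314.4] [35.5 44.4] (263, 297, 45, 36) lid plane ctr [436.3 -58.9] extent [413.  -82.5] [458.8 -37.3]
green 113.0 [282.7  32.5] [44.7 49. ] (258, 10, 50, 46) lid plane ctr [450.2 216.1] extent [427.4 194. ] [472.7 239.3]
tri red [440.9  62.4 107.5] yellow [434.6 -62.9  90.6]
```

Eyeballing was off. The measured lids agree across the views to about 2 mm, with red at (442,65). Now I descend.

Call:
apply_moves(targets=[[[1,0,-0.1,4,0,0,0],[1,0,-0.1,8,0,0,0],[1,0,-0.1,12,0,0,0],[1,0,-0.1,15,0,0,0],[1,0,-0.1,17,0,0,0],[1,0,-0.1,17,0,0,0]]])

```text
clock: 2.4
eef_pos: [439.5, 65.7, 58.9]
tcp_rot: [3.139, 0.005, -0.058]
contact_force: [-0.5, -0.8, -0.4]
opening: 0.997
```

Call:
apply_moves(targets=[[[0,0,0,0,0,0,0],[-0.3,0,0,0,0,0,0],[-1,0,0,0,0,0,0],[-1,0,0,0,0,0,0],[-1,0,0,0,0,0,0],[-1,0,0,0,0,0,0],[-1,0,0,0,0,0,0],[-1,0,0,0,0,0,0]]], newtons=35)

```text
clock: 3.2
eef_pos: [440.8, 65.9, 60.1]
tcp_rot: [3.14, 0.003, -0.059]
contact_force: [-0.4, 0.8, 7.7]
opening: 0.553
```

```bash
python3 go.py 442 64 210
```

```text
shift cm [  0.09   0.21 -14.99] turn [0.09 0.16 0.18] | t 3.20 [440.8  65.9  60.1] [ 3.14e+00  3.00e-03 -5.90e-02] F [-0.4  0.8  7.7] op 0.553
```

Gripped at opening 0.553 (47 mm). Lifting.

Call:
apply_moves(targets=[[[-1,0,0,-2,0,0,0],[-1,0,0,-5,0,0,0],[-1,0,0,-9,0,0,0],[-1,0,0,-13,0,0,0],[-1,0,0,-15.5,0,0,0],[-1,0,0,-15.5,0,0,0],[-1,0,0,-15.5,0,0,0]]])

```text
clock: 3.9
eef_pos: [440.9, 66.1, 215.0]
tcp_rot: [3.14, 0.002, -0.059]
contact_force: [-0.5, 0.7, -3.9]
opening: 0.555
```

```bash
python3 go.py 587 -135 215
```

```text
shift cm [ 1.577e+01  1.921e+01 -1.000e-02] turn [0.08 0.12 0.18] | t 3.90 [440.9  66.1 215. ] [ 3.14e+00  2.00e-03 -5.90e-02] F [-0.5  0.7 -3.9] op 0.555
```

Call:
apply_moves(targets=[[[-1,2.5,3,0,0,0,0],[-1,5.5,6.7,0,0,0,0],[-1,8.5,10.4,0,0,0,0],[-1,11.5,14,0,0,0,0],[-1,14,17.1,0,0,0,0],[-1,15.7,19.2,0,0,0,0.2],[-1,15.7,19.2,0,0,0,0.2],[-1,15.7,19.2,0,0,0,0.2]]])

```text
clock: 4.7
eef_pos: [584.9, -134.8, 212.2]
tcp_rot: [3.141, 0.007, -0.064]
contact_force: [-0.6, 0.5, -3.0]
opening: 0.555
```

```bash
python3 - <<'E'
from meas import *
from go import go
go(586.5,-135,77)
s=r.sense();F=r.grab_frame('wrist'); save('w2.png',F['pixels'])
E
```

```text
shift cm [ 0.25 -0.   13.52] turn [ 0.03  0.38 -0.09] | t 4.70 [ 584.9 -134.8  212.2] [ 3.141  0.007 -0.064] F [-0.6  0.5 -3. ] op 0.555
```

View pics/w2.png

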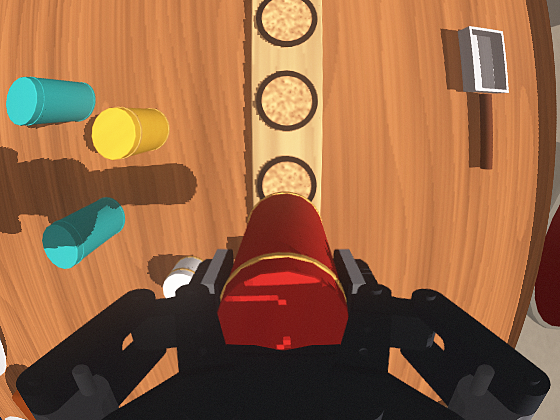

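The wrist view shows the red tin held upright, with rings at (286,20), (286,100) and (286,185). I'll fit those rings to refine the mark positions.

```bash
cat >> meas.py <<'E'
def wmarks(F,s,near):
    g=cv2.cvtColor(F['pixels'],cv2.COLOR_RGB2GRAY); out=[]
    for u0,v0 in near:
        yy,xx=np.nonzero(g<50); rr=np.hypot(xx-u0,yy-v0); k=(rr<36)&(rr>20)&(yy>1)
        P=np.array([wplane(F,s,u,v,15) for u,v in zip(xx[k],yy[k])])
        q=least_squares(lambda p:np.hypot(*(P-p[:2]).T)-p[2],[*P.mean(0),30],loss='soft_l1').x
        out.append([*q,k.sum()])
    return np.array(out).round(1)
E
python3 - <<'E'
from meas import *
s=r.sense();F=r.grab_frame('wrist'); M=wmarks(F,s,((286,22),(286,100),(286,183))); print(M)
E
```

```text
[[ 600.1   42.8   28.7   29. ]
 [ 592.9  -45.6   26.7    7. ]
 [ 588.8 -134.6   29.1   29. ]]
```

```bash
sed -i 's/np.nonzero(g<50)/np.nonzero(g<85)/' meas.py && python3 - <<'E'
from meas import *
s=r.sense();F=r.grab_frame('wrist'); M=wmarks(F,s,((286,22),(286,100),(286,183))); print(M, s['eef_pos'])
E
```

```text
[[ 598.3   43.1   29.   653. ]
 [ 592.7  -45.9   29.   871. ]
 [ 586.8 -135.4   29.2 1361. ]] [ 584.93313595 -133.96813782  213.32545818]
```

Fitted marks from both views are m4 (586.5,-136), m3 (592.5,-46), m2 (598,43) and m1 (603.5,133). Descending with red.

Call:
apply_moves(targets=[[[-1,0.2,0,3,0,0.4,0],[-1,0.2,0,6.5,0,0.4,0],[-1,0.2,0,10,0,0.4,0],[-1,0.2,0,12,0,0.4,0],[-1,0.2,0,12.8,0,0.4,0],[-1,0.2,0,12.8,0,0.4,0],[-1,0.2,0,12.8,0,0.4,0]]])

```text
clock: 5.55
eef_pos: [587.3, -133.9, 86.9]
tcp_rot: [3.14, -0.004, -0.061]
contact_force: [-0.7, -0.6, -2.7]
opening: 0.551
```

```bash
python3 go.py 586.5 -135 75
```

```text
shift cm [-0.08  0.12  1.19] turn [ 0.07 -0.24  0.05] | t 5.55 [ 587.3 -133.9   86.9] [ 3.14  -0.004 -0.061] F [-0.7 -0.6 -2.7] op 0.551
```

Call:
apply_moves(targets=[[[-1,-0.1,0.1,0.4,0,-0.2,0],[-1,-0.1,0.1,0.8,0,-0.2,0],[-1,-0.1,0.1,1.1,0,-0.2,0],[-1,-0.1,0.1,1.1,0,-0.2,0],[-1,-0.1,0.1,1.1,0,-0.2,0]]])

```text
clock: 6.05
eef_pos: [586.2, -134.8, 75.9]
tcp_rot: [3.14, -0.0, -0.061]
contact_force: [0.2, -0.5, -2.6]
opening: 0.553
```

Call:
apply_moves(targets=[[[-1,0,0,0.1,0,0,0],[-1,0,0,0.15,0,0,0],[-1,0,0,0.15,0,0,0]]])

```text
clock: 6.35
eef_pos: [586.5, -134.8, 75.3]
tcp_rot: [3.14, -0.001, -0.061]
contact_force: [-2.5, 1.0, 6.7]
opening: 0.55
```

Contact (+6.7 N). Release gradually, then retreat upward.

Call:
apply_moves(targets=[[[0.2,0,0,0,0,0,0],[0.4,0,0,0,0,0,0],[0.7,0,0,0,0,0,0],[1,0,0,0,0,0,0],[1,0,0,0,0,0,0],[1,0,0,0,0,0,0]]])

```text
clock: 6.95
eef_pos: [586.5, -134.8, 75.2]
tcp_rot: [3.14, -0.001, -0.061]
contact_force: [-0.4, -0.3, 0.3]
opening: 1.002
```

Call:
apply_moves(targets=[[[1,0,0,-2,0,0,0],[1,0,0,-6,0,0,0],[1,0,0,-10,0,0,0],[1,0,0,-14,0,0,0],[1,0,0,-15.5,0,0,0],[1,0,0,-15.5,0,0,0]]])

```text
clock: 7.55
eef_pos: [587.8, -135.0, 232.7]
tcp_rot: [3.14, -0.006, -0.061]
contact_force: [0.3, -0.3, 0.0]
opening: 1.0
```

```bash
python3 go.py 436 -61 230
```

```text
shift cm [-15.6   -6.45   0.17] turn [ 0.11 -0.32  0.04] | t 7.55 [ 587.8 -135.   232.7] [ 3.14  -0.006 -0.061] F [ 0.3 -0.3  0. ] op 1.000
```

Call:
apply_moves(targets=[[[1,-3,-1.2,0,0,0,0],[1,-7,-2.9,0,0,0,0],[1,-11,-4.5,0,0,0,0],[1,-14,-5.8,0,0,-0.2,0],[1,-15.6,-6.45,0.2,0,-0.3,0],[1,-15.6,-6.45,0.2,0,-0.3,0],[1,-15.6,-6.45,0.2,0,-0.3,0]]])

```text
clock: 8.25
eef_pos: [436.0, -61.1, 228.9]
tcp_rot: [3.14, 0.0, -0.061]
contact_force: [0.5, 0.2, 0.3]
opening: 1.003
```

```bash
python3 - <<'E'
from meas import *
from go import go
go(436,-61,41)
T=r.grab_frame('top'); print(tin_xy(T,'red',15,(372,160)),tin_xy(T,'yellow',0,(344,234)))
E
```

```text
shift cm [ 0.   -0.04 18.79] turn [0.11 0.02 0.06] | t 8.25 [436.  -61.1 228.9] [ 3.14   0.    -0.061] F [0.5 0.2 0.3] op 1.003
(array([ 624. , -115.5,   24. ]), array([370., 160.]), np.int32(215)) (array([435.9, -62.7,  22.7]), array([342., 233.]), np.int32(570))
```

Call:
apply_moves(targets=[[[1,0,0,4,0,0,0],[1,0,0,8,0,0,0],[1,0,0,12,0,0,0],[1,0,0,16,0,0,0],[1,0,0,18.4,0,0,0],[1,0,0,18.7,0,0,0],[1,0,0,18.7,0,0,0]]])

```text
clock: 9.0
eef_pos: [436.8, -61.9, 41.6]
tcp_rot: [3.14, 0.002, -0.062]
contact_force: [-0.0, -0.5, 0.1]
opening: 0.996
```

Call:
apply_moves(targets=[[[0,0,0,0,0,0,0],[-0.3,0,0,0,0,0,0],[-1,0,0,0,0,0,0],[-1,0,0,0,0,0,0],[-1,0,0,0,0,0,0],[-1,0,0,0,0,0,0],[-1,0,0,0,0,0,0],[-1,0,0,0,0,0,0]]])

```text
clock: 9.8
eef_pos: [437.7, -62.0, 42.8]
tcp_rot: [3.14, -0.001, -0.062]
contact_force: [-1.7, -1.2, 6.0]
opening: 0.556
```

Call:
apply_moves(targets=[[[-1,0,0,-2,0,0,0],[-1,0,0,-6,0,0,0],[-1,0,0,-10,0,0,0],[-1,0,0,-14,0,0,0],[-1,0,0,-16.5,0,0,0],[-1,0,0,-16.5,0,0,0],[-1,0,0,-16.5,0,0,0]]])

```text
clock: 10.5
eef_pos: [437.5, -61.7, 208.0]
tcp_rot: [3.139, -0.002, -0.061]
contact_force: [-1.0, -0.1, -3.0]
opening: 0.553
```

```bash
python3 - <<'E'
from meas import *
from go import go
go(592.5,-46,205)
T=r.grab_frame('top');S=r.grab_frame('side'); print(tin_xy(T,'red',15,(372,160)))
a=np.hstack([T['pixels'][100:310,180:450],S['pixels'][150:360,230:500]])
save('c2.png',cv2.resize(a,None,fx=1.45,fy=1.45))
E
```

```text
shift cm [15.37 -2.52  0.33] turn [ 0.13 -0.12  0.03] | t 10.50 [437.5 -61.7 208. ] [ 3.139e+00 -2.000e-03 -6.100e-02] F [-1.  -0.1 -3. ] op 0.553
(array([575.3, -84.9,  21. ]), array([366., 164.]), np.int32(100))
```

View pics/c2.png

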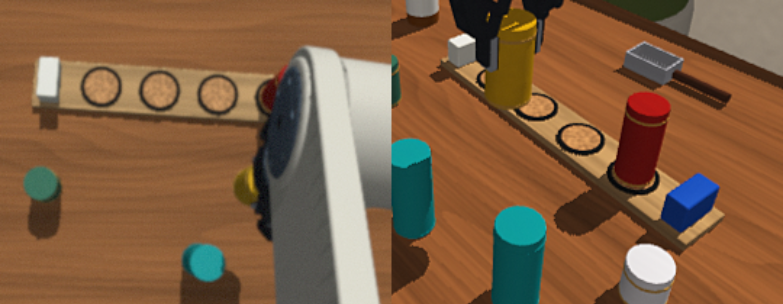

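The left panel shows the arm hiding red in the top view. In the side panel red stands upright on mark 4 at about (635,175). Yellow is held upright, so I carry on to mark 3.

Call:
apply_moves(targets=[[[-1,3,-0.5,0,0,0,0],[-1,7,-1.1,0,0,0,0],[-1,11,-1.8,0,0,0,0],[-1,14,-2.3,0,0,0,0],[-1,15.4,-2.5,0,0,0,0],[-1,15.4,-2.5,0,0,0,0],[-1,15.4,-2.5,0,0,0,0]]])

```text
clock: 11.3
eef_pos: [590.4, -45.9, 204.4]
tcp_rot: [3.14, 0.005, -0.061]
contact_force: [-0.3, -0.1, -2.5]
opening: 0.549
```

```bash
python3 go.py 592.5 -46.5 64
```

```text
shift cm [2.900e-01 1.000e-02 1.404e+01] turn [0.11 0.3  0.04] | t 11.30 [590.4 -45.9 204.4] [ 3.14   0.005 -0.061] F [-0.3 -0.1 -2.5] op 0.549
```

Call:
apply_moves(targets=[[[-1,0.2,0,4,0,0.2,0],[-1,0.2,0,8,0,0.2,0],[-1,0.2,0,11,0,0.2,0],[-1,0.2,0,13,0,0.2,0],[-1,0.2,0,13.7,0,0.2,0],[-1,0.2,0,13.7,0,0.2,0],[-1,0.2,0,13.7,0,0.2,0]]])

```text
clock: 12.0
eef_pos: [591.9, -46.4, 68.4]
tcp_rot: [3.14, 0.001, -0.061]
contact_force: [0.8, -0.3, -2.1]
opening: 0.553
```

```bash
python3 go.py 592.5 -46.5 59
```

```text
shift cm [0.06 0.   0.94] turn [0.11 0.04 0.03] | t 12.00 [591.9 -46.4  68.4] [ 3.14e+00  1.00e-03 -6.10e-02] F [ 0.8 -0.3 -2.1] op 0.553
```

Call:
apply_moves(targets=[[[-1,0,0,0.4,0,0,0],[-1,0,0,0.75,0,0,0],[-1,0,0,0.9,0,0,0],[-1,0,0,0.9,0,0,0],[-1,0,0,0.9,0,0,0]]])

```text
clock: 12.5
eef_pos: [591.9, -46.4, 59.4]
tcp_rot: [3.14, 0.001, -0.061]
contact_force: [-0.3, -1.0, -3.0]
opening: 0.552
```

Call:
apply_moves(targets=[[[-1,0,0,0.1,0,0,0],[-1,0,0,0.2,0,0,0],[-1,0,0,0.2,0,0,0]]])

```text
clock: 12.8
eef_pos: [592.1, -46.4, 57.9]
tcp_rot: [3.14, 0.0, -0.061]
contact_force: [-1.2, -0.6, 3.8]
opening: 0.553
```

Contact (+3.8 N). Release and retreat, then on to green.

Call:
apply_moves(targets=[[[0.2,0,0,0,0,0,0],[0.4,0,0,0,0,0,0],[0.7,0,0,0,0,0,0],[1,0,0,0,0,0,0],[1,0,0,0,0,0,0],[1,0,0,0,0,0,0]]])

```text
clock: 13.4
eef_pos: [592.1, -46.4, 57.8]
tcp_rot: [3.14, 0.0, -0.061]
contact_force: [-0.5, 0.2, -0.2]
opening: 1.0
```

Call:
apply_moves(targets=[[[1,0,0,-2,0,0,0],[1,0,0,-6,0,0,0],[1,0,0,-10,0,0,0],[1,0,0,-14,0,0,0],[1,0,0,-16,0,0,0],[1,0,0,-16,0,0,0]]])

```text
clock: 14.0
eef_pos: [594.1, -46.3, 221.5]
tcp_rot: [3.139, -0.006, -0.061]
contact_force: [-0.2, 0.5, -0.2]
opening: 1.0
```

```bash
python3 go.py 449.5 216 200
```

```text
shift cm [-16.06 -25.3    2.  ] turn [ 0.12 -0.33  0.03] | t 14.00 [594.1 -46.3 221.5] [ 3.139 -0.006 -0.061] F [-0.2  0.5 -0.2] op 1.000
```

Call:
apply_moves(targets=[[[1,-2,-3.2,0,0,0,0],[1,-4.5,-7.1,0,0,0,0],[1,-7,-11,0,0,0,0],[1,-9.5,-15,0,0,0,0],[1,-12,-19,0,0,0,0],[1,-14.5,-23,1,0,-0.2,0],[1,-16,-25.3,2,0,-0.3,0],[1,-16,-25.3,2,0,-0.3,0]]])

```text
clock: 14.8
eef_pos: [447.0, 217.9, 197.7]
tcp_rot: [3.138, 0.003, -0.058]
contact_force: [-0.1, 0.3, 0.0]
opening: 1.002
```

```bash
python3 - <<'E'
from meas import *
from go import go
go(449.5,216,24)
T=r.grab_frame('top'); print(tin_xy(T,'red',15,(372,160)),tin_xy(T,'yellow',15,(332,160)),tin_xy(T,'green',0,(208,227))); save('t3.png',T['pixels'])
E
```

```text
shift cm [ 0.31  0.11 17.37] turn [0.19 0.19 0.22] | t 14.80 [447.  217.9 197.7] [ 3.138e+00  3.000e-03 -5.800e-02] F [-0.1  0.3  0. ] op 1.002Traceback (most recent call last):
  File "<stdin>", line 4, in <module>
  File "meas.py", line 19, in tin_xy
    a,ce,m=max(B,key=lambda b:b[0])
           ~~~^^^^^^^^^^^^^^^^^^^^^
ValueError: max() iterable argument is empty
```

Call:
apply_moves(targets=[[[1,0.2,0.1,4,0,0.2,0],[1,0.2,0.1,8,0,0.2,0],[1,0.2,0.1,12,0,0.2,0],[1,0.2,0.1,15,0,0.2,0],[1,0.2,0.1,17,0,0.2,0],[1,0.2,0.1,17.2,0,0.2,0],[1,0.2,0.1,17.2,0,0.2,0]]])

```text
clock: 15.55
eef_pos: [450.0, 214.3, 26.1]
tcp_rot: [3.137, -0.0, -0.059]
contact_force: [0.1, 0.2, 0.3]
opening: 0.996
```

Call:
apply_moves(targets=[[[0,0,0,0,0,0,0],[-0.3,0,0,0,0,0,0],[-1,0,0,0,0,0,0],[-1,0,0,0,0,0,0],[-1,0,0,0,0,0,0],[-1,0,0,0,0,0,0],[-1,0,0,0,0,0,0],[-1,0,0,0,0,0,0]]])

```text
clock: 16.35
eef_pos: [450.7, 214.6, 27.3]
tcp_rot: [3.138, -0.002, -0.059]
contact_force: [0.6, -2.1, 7.8]
opening: 0.555
```

Call:
apply_moves(targets=[[[-1,0,0,-2,0,0,0],[-1,0,0,-6,0,0,0],[-1,0,0,-10,0,0,0],[-1,0,0,-14,0,0,0],[-1,0,0,-16,0,0,0],[-1,0,0,-16,0,0,0],[-1,0,0,-16,0,0,0]]])

```text
clock: 17.05
eef_pos: [450.3, 215.1, 187.4]
tcp_rot: [3.139, -0.003, -0.059]
contact_force: [-0.1, -0.7, -1.6]
opening: 0.552
```

```bash
python3 - <<'E'
from meas import *
from go import go
go(598,43,190)
T=r.grab_frame('top'); save('t4.png',T['pixels']); print(tin_xy(T,'red',15,(372,160)),tin_xy(T,'yellow',15,(332,160)))
E
```

```text
shift cm [15.76 16.31 -0.16] turn [ 0.17 -0.17  0.18] | t 17.05 [450.3 215.1 187.4] [ 3.139e+00 -3.000e-03 -5.900e-02] F [-0.1 -0.7 -1.6] op 0.552
(array([ 587.6, -135.6,   21.4]), array([382., 155.]), np.int32(462)) (array([591.5, -46.8,  21.9]), array([336., 156.]), np.int32(456))
```

View pics/t4.png

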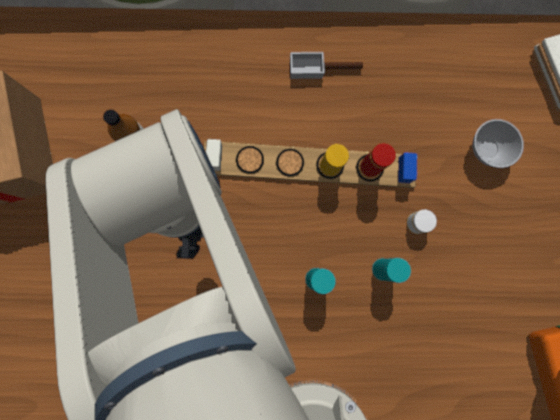

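Red measures (587.6,-135.6) against mark_4 (586.5,-136), and yellow (591.5,-46.8) against mark_3 (592.5,-46); both stand well. The picture shows red at (381,157), yellow at (335,157) and the bottle standing. Green is held, so on to mark 2.

Call:
apply_moves(targets=[[[-1,2.5,2.6,0,0,0,0],[-1,5.5,5.7,0,0,0,0],[-1,8.5,8.8,0,0,0,0],[-1,11.5,12,0,0,0,0],[-1,14,14.6,0,0,0,0.2],[-1,15.8,16.4,0,0,0,0.2],[-1,15.8,16.4,0,0,0,0.2],[-1,15.8,16.4,0,0,0,0.2]]])

```text
clock: 17.9
eef_pos: [596.8, 41.5, 185.5]
tcp_rot: [3.137, 0.002, -0.064]
contact_force: [-0.3, 0.7, -1.3]
opening: 0.553
```

```bash
python3 go.py 598 42.3 48
```

```text
shift cm [ 0.15 -0.14 13.74] turn [ 0.24  0.12 -0.09] | t 17.90 [596.8  41.5 185.5] [ 3.137e+00  2.000e-03 -6.400e-02] F [-0.3  0.7 -1.3] op 0.553
```

Call:
apply_moves(targets=[[[-1,0.1,-0.1,4,0.2,0.1,0],[-1,0.1,-0.1,8,0.2,0.1,0],[-1,0.1,-0.1,11,0.2,0.1,0],[-1,0.1,-0.1,13,0.2,0.1,0],[-1,0.1,-0.1,13.5,0.2,0.1,0],[-1,0.1,-0.1,13.5,0.2,0.1,0],[-1,0.1,-0.1,13.5,0.2,0.1,0]]])

```text
clock: 18.6
eef_pos: [597.9, 42.4, 51.3]
tcp_rot: [3.141, -0.001, -0.063]
contact_force: [0.2, 0.1, -1.4]
opening: 0.548
```

```bash
python3 go.py 598 42.3 43.3
```

```text
shift cm [0.01 0.01 0.8 ] turn [ 0.03 -0.04 -0.06] | t 18.60 [597.9  42.4  51.3] [ 3.141e+00 -1.000e-03 -6.300e-02] F [ 0.2  0.1 -1.4] op 0.548
```

Call:
apply_moves(targets=[[[-1,0,0,0.4,0,0,0],[-1,0,0,0.7,0,0,0],[-1,0,0,0.8,0,0,0],[-1,0,0,0.85,0,0,0],[-1,0,0,0.85,0,0,0]]])

```text
clock: 19.1
eef_pos: [597.8, 42.3, 42.9]
tcp_rot: [3.141, -0.001, -0.063]
contact_force: [0.1, -0.1, -1.0]
opening: 0.554
```

Call:
apply_moves(targets=[[[-1,0,0,0.1,0,0,0],[-1,0,0,0.15,0,0,0],[-1,0,0,0.15,0,0,0]]])

```text
clock: 19.4
eef_pos: [598.1, 42.5, 42.3]
tcp_rot: [3.141, -0.001, -0.063]
contact_force: [-3.5, 0.5, 9.8]
opening: 0.554
```

Contact (+9.8 N). Release and retreat.

Call:
apply_moves(targets=[[[0.2,0,0,0,0,0,0],[0.4,0,0,0,0,0,0],[0.7,0,0,0,0,0,0],[1,0,0,0,0,0,0],[1,0,0,0,0,0,0],[1,0,0,0,0,0,0]]])

```text
clock: 20.0
eef_pos: [598.0, 42.4, 42.2]
tcp_rot: [3.141, -0.001, -0.063]
contact_force: [-0.4, 0.6, 0.7]
opening: 1.002
```

Call:
apply_moves(targets=[[[1,0,0,-2,0,0,0],[1,0,0,-6,0,0,0],[1,0,0,-10,0,0,0],[1,0,0,-14,0,0,0],[1,0,0,-17,0,0,0],[1,0,0,-17,0,0,0]]])

```text
clock: 20.6
eef_pos: [600.5, 42.7, 217.1]
tcp_rot: [-3.141, -0.009, -0.063]
contact_force: [1.4, 1.0, 0.6]
opening: 0.999
```

```bash
python3 go.py 464 -241.5 210
```

```text
shift cm [-11.83  29.22   0.59] turn [-0.04 -0.5  -0.07] | t 20.60 [600.5  42.7 217.1] [-3.141 -0.009 -0.063] F [1.4 1.  0.6] op 0.999
```

Call:
apply_moves(targets=[[[1,-1.2,3,0,0,0,0],[1,-3,7.3,0,0,0,0],[1,-4.8,11.8,0,0,0,0],[1,-6.6,16.3,0,0,0,0],[1,-8.4,20.8,0,0,0,0],[1,-10.2,25.2,0,0,-0.3,0],[1,-11.8,29.2,0.3,0,-0.5,0],[1,-11.8,29.2,0.5,0,-0.5,0]]])

```text
clock: 21.4
eef_pos: [461.9, -244.9, 209.9]
tcp_rot: [3.142, 0.002, -0.067]
contact_force: [0.7, 0.5, 0.4]
opening: 0.998
```

```bash
python3 - <<'E'
from meas import *
from go import go
go(464,-241.5,13)
s=r.sense();F=r.grab_frame('wrist'); im=F['pixels']; save('w5.png',im)
B=[(a,c.round()) for a,c,m in blobs(mask(im,'white'),500)]; print(B)
T=r.grab_frame('top'); print(tin_xy(T,'green',15,(288,158)))
E
```

```text
shift cm [ 0.22 -0.36 19.69] turn [ 0.   0.1 -0.3] | t 21.40 [ 461.9 -244.9  209.9] [ 3.142e+00  2.000e-03 -6.700e-02] F [0.7 0.5 0.4] op 0.998
[(np.int32(2147), array([10., 46.])), (np.int32(2044), array([285., 186.])), (np.int32(701), array([ 11., 307.]))]
(array([596.6,  44.4,  21. ]), array([291., 157.]), np.int32(429))
```

View pics/w5.png

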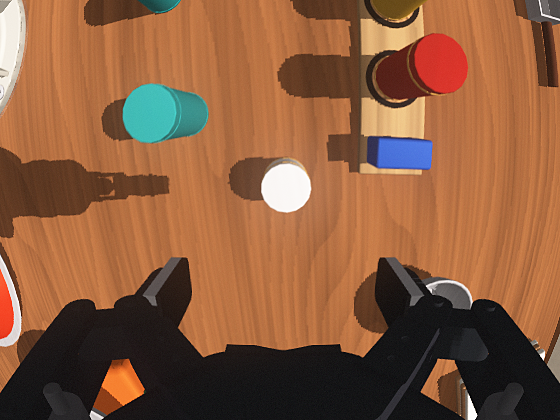

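White's lid is at (286,187). The bowl at (445,295) is beyond the right finger in x. I'll cast the lid ray.

```bash
python3 - <<'E'
from meas import *
from go import go
s=r.sense();F=r.grab_frame('wrist'); print(wplane(F,s,286,187,50))
T=r.grab_frame('top'); 
for p in((498,145),): print(onplane(T,*p,50))
go(464,-241,13)
E
```

```text
[ 466.1 -235.8]
[ 630.08479939 -411.95307163   50.        ]
shift cm [-0.02  0.07 19.73] turn [-0.08  0.05 -0.06] | t 21.60 [ 464.3 -240.6  210.3] [-3.14e+00  1.00e-03 -6.30e-02] F [ 0.2  0.9 -0.5] op 1.003
```

Call:
apply_moves(targets=[[[1,0,0,4,0,0,0],[1,0,0,8,0,0,0],[1,0,0,12,0,0,0],[1,0,0,16,0,0,0],[1,0,0,19,0,0,0],[1,0,0,19.5,0,0,0],[1,0,0,19.5,0,0,0],[1,0,0,19.5,0,0,0]]])

```text
clock: 22.4
eef_pos: [465.5, -240.3, 16.7]
tcp_rot: [-3.141, -0.001, -0.062]
contact_force: [0.8, 1.4, 0.2]
opening: 0.999
```

Call:
apply_moves(targets=[[[0,0,0,0,0,0,0],[-0.3,0,0,0,0,0,0],[-1,0,0,0,0,0,0],[-1,0,0,0,0,0,0],[-1,0,0,0,0,0,0],[-1,0,0,0,0,0,0],[-1,0,0,0,0,0,0],[-1,0,0,0,0,0,0]]])

```text
clock: 23.2
eef_pos: [466.2, -240.6, 17.9]
tcp_rot: [-3.141, -0.003, -0.062]
contact_force: [-0.3, 1.2, 10.0]
opening: 0.554
```

```bash
python3 - <<'E'
from meas import *
from go import go
go(464,-241,215)
s=r.sense();F=r.grab_frame('wrist'); T=r.grab_frame('top')
save('c6.png',cv2.resize(F['pixels'][150:400,130:440],None,fx=2,fy=2))
for z in (0,):
  try: print(tin_xy(T,'white',0,(424,221)))
  except Exception as e: print('hidden')
E
```

```text
shift cm [ -0.16   0.05 -19.71] turn [-0.01 -0.15 -0.02] | t 23.20 [ 466.2 -240.6   17.9] [-3.141e+00 -3.000e-03 -6.200e-02] F [-0.3  1.2 10. ] op 0.554
(array([ 466.5, -223.1,   21. ]), array([419., 219.]), np.int32(228))
```

View pics/c6.png

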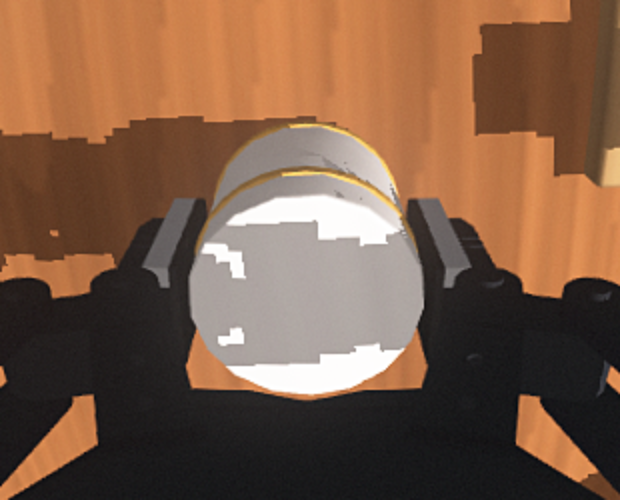

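White is gripped, its lid centre at crop (307,296), i.e. (283.5,298) in the picture.

Call:
apply_moves(targets=[[[-1,0,0,-2,0,0,0],[-1,0,0,-6,0,0,0],[-1,0,0,-10,0,0,0],[-1,0,0,-14,0,0,0],[-1,0,0,-18,0,0,0],[-1,0,0,-19.7,0,0,0],[-1,0,0,-19.7,0,0,0]]])

```text
clock: 24.0
eef_pos: [467.0, -241.4, 218.1]
tcp_rot: [3.139, -0.008, -0.062]
contact_force: [0.3, -0.0, -1.5]
opening: 0.553
```

```bash
python3 - <<'E'
from meas import *
from go import go
s=r.sense();F=r.grab_frame('wrist')
print(wplane(F,s,283.5,298,s['eef_pos'][2]-17.9+50)-s['eef_pos'][:2])
go(603.5,133,215)
E
```

```text
[-0.44900526  2.23109292]
shift cm [ 11.39 -38.17   0.12] turn [ 0.06 -0.29 -0.03] | t 24.05 [ 466.  -240.9  216. ] [ 3.141 -0.005 -0.062] F [-0.1  0.8 -1.9] op 0.553
```

Call:
apply_moves(targets=[[[-1,0.9,-3,0,0,0,0],[-1,2.1,-7,0,0,0,0],[-1,3.4,-11.3,0,0,0,0],[-1,4.7,-15.7,0,0,0,0],[-1,6,-20.1,0,0,0,0],[-1,7.3,-24.5,0,0,0,0],[-1,8.6,-28.9,0,0,0,0],[-1,9.6,-32,0,0,0,0]]])

```text
clock: 24.85
eef_pos: [581.3, 75.1, 213.8]
tcp_rot: [3.14, -0.002, -0.061]
contact_force: [0.5, -1.0, -1.0]
opening: 0.549
```

```bash
python3 go.py 603.5 132 212
```

```text
shift cm [ 1.87 -5.81  0.18] turn [ 0.06 -0.13  0.04] | t 24.85 [581.3  75.1 213.8] [ 3.14e+00 -2.00e-03 -6.10e-02] F [ 0.5 -1.  -1. ] op 0.549
```

Call:
apply_moves(targets=[[[-1,1,-3,0,0,0,0],[-1,1.7,-5,0,0,0,0],[-1,1.8,-5.7,0,0,0,0],[-1,1.8,-5.7,0,0,0,0],[-1,1.8,-5.7,0,0,0,0]]])

```text
clock: 25.35
eef_pos: [602.1, 129.7, 213.3]
tcp_rot: [3.14, -0.001, -0.062]
contact_force: [-0.1, -0.4, -1.5]
opening: 0.554
```

```bash
python3 go.py 603.5 132 39
```

```text
shift cm [ 0.11 -0.27 17.43] turn [ 0.11 -0.06  0.01] | t 25.35 [602.1 129.7 213.3] [ 3.14e+00 -1.00e-03 -6.20e-02] F [-0.1 -0.4 -1.5] op 0.554
```

Call:
apply_moves(targets=[[[-1,0.1,-0.2,4,0,0,0],[-1,0.1,-0.2,8,0,0,0],[-1,0.1,-0.2,12,0,0,0],[-1,0.1,-0.2,15,0,0,0],[-1,0.1,-0.2,16.8,0,0,0],[-1,0.1,-0.2,17,0,0,0],[-1,0.1,-0.2,17,0,0,0]]])

```text
clock: 26.05
eef_pos: [603.3, 130.3, 43.5]
tcp_rot: [3.139, -0.001, -0.063]
contact_force: [0.1, -0.8, -0.9]
opening: 0.553
```

```bash
python3 go.py 603.5 132 33.9
```

```text
shift cm [ 0.01 -0.17  0.96] turn [ 0.12 -0.04 -0.06] | t 26.05 [603.3 130.3  43.5] [ 3.139e+00 -1.000e-03 -6.300e-02] F [ 0.1 -0.8 -0.9] op 0.553
```

Call:
apply_moves(targets=[[[-1,0,-0.1,0.4,0,0,0],[-1,0,-0.1,0.8,0,0,0],[-1,0,-0.1,1,0,0,0],[-1,0,-0.1,1,0,0,0],[-1,0,-0.1,1,0,0,0]]])

```text
clock: 26.55
eef_pos: [603.4, 131.3, 33.8]
tcp_rot: [3.139, -0.001, -0.063]
contact_force: [-0.4, -0.4, -0.8]
opening: 0.554
```

Call:
apply_moves(targets=[[[-1,0,0,0.1,0,0,0],[-1,0,0,0.2,0,0,0],[-1,0,0,0.2,0,0,0]]])

```text
clock: 26.85
eef_pos: [603.7, 131.4, 33.0]
tcp_rot: [3.14, -0.001, -0.063]
contact_force: [-4.1, -1.3, 11.2]
opening: 0.552
```

Contact (+11.2 N). Release, retreat, then back off towards the robot so the cameras see the row.

Call:
apply_moves(targets=[[[0.2,0,0,0,0,0,0],[0.4,0,0,0,0,0,0],[0.7,0,0,0,0,0,0],[1,0,0,0,0,0,0],[1,0,0,0,0,0,0],[1,0,0,0,0,0,0]]])

```text
clock: 27.45
eef_pos: [603.6, 131.4, 32.8]
tcp_rot: [3.139, -0.001, -0.063]
contact_force: [0.3, -0.2, 0.7]
opening: 1.0
```

Call:
apply_moves(targets=[[[1,0,0,-2,0,0,0],[1,0,0,-6,0,0,0],[1,0,0,-10,0,0,0],[1,0,0,-15,0,0,0],[1,0,0,-19,0,0,0],[1,0,0,-20,0,0,0]]])

```text
clock: 28.05
eef_pos: [605.7, 132.3, 238.2]
tcp_rot: [3.142, -0.008, -0.063]
contact_force: [-0.6, 0.0, 0.3]
opening: 1.002
```

Call:
apply_moves(targets=[[[1,-3,-2,0,0,0,0],[1,-7,-4.5,0,0,0,0],[1,-11,-7,0,0,0,0],[1,-15,-9.5,0,0,0,0],[1,-19,-12,0,0,0,0],[1,-23,-14,0,0,0,0],[1,-23,-14,0,0,0,0],[1,-23,-14,0,0,0,0]]])

```text
clock: 28.85
eef_pos: [384.2, 286.8, 235.9]
tcp_rot: [3.141, -0.008, -0.06]
contact_force: [1.2, 0.3, 0.2]
opening: 0.998
```

```bash
python3 - <<'E'
from meas import *
s=r.sense(); print(s['clock'],s['contact_force'].round(1))
T=r.grab_frame('top');S=r.grab_frame('side'); save('t9.png',T['pixels']); save('s9.png',S['pixels'])
M=np.array([[603.5,133],[598,43],[592.5,-46],[586.5,-136]])
for c,m in zip(('white','green','yellow','red'),M):
    p=proj(T,[*m,15+H[c]])
    try: q=tin_xy(T,c,15,np.array(p))[0]; print(c,q,'off',(q[:2]-m).round(1),'side pred lid',np.round(proj(S,[*m,15+H[c]])))
    except Exception as e: print(c,p,e)
E
```

```text
28.85 [1.2 0.3 0.2]
white [602.7 129.8  23.6] off [-0.8 -3.2] side pred lid [303. 185.]
green [596.7  44.4  21. ] off [-1.3  1.4] side pred lid [332. 195.]
yellow [591.3 -46.4  22.1] off [-1.2 -0.4] side pred lid [366. 207.]
red [ 587.7 -135.9   21.2] off [1.2 0.1] side pred lid [407. 222.]
```

View pics/t9.png

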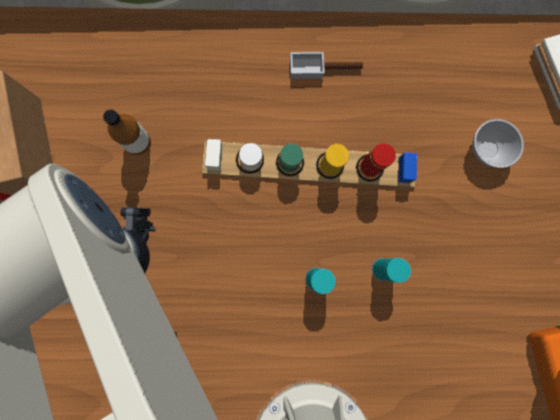

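View pics/s9.png

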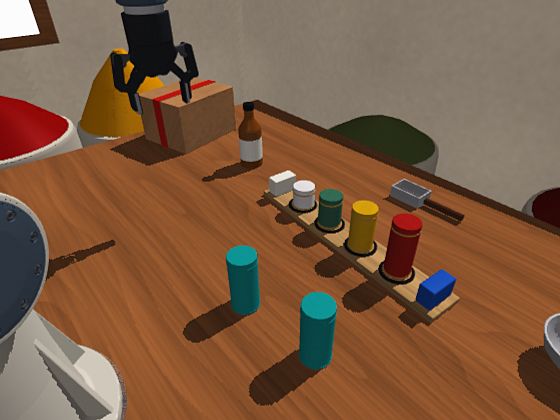

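Both views show the row standing, with red (407,222) by the blue block, then yellow (365,207), green (331,196) and white (304,186) in the side view. The bottle is upright and all offsets are at most about 3.5 mm. I'll let the arm settle and hand in.

Call:
apply_moves(targets=[[[1,0,0,0,0,0,0],[1,0,0,0,0,0,0],[1,0,0,0,0,0,0],[1,0,0,0,0,0,0]]])

```text
clock: 29.35
eef_pos: [385.9, 285.9, 235.9]
tcp_rot: [3.141, -0.009, -0.064]
contact_force: [0.1, -0.0, -0.4]
opening: 0.995
```

```bash
python3 -c "
from rig import r
s=r.sense(); print(s['clock'],s['qvel'].round(3),s['contact_force'].round(1)); print(r.sign_off())"
```

```text
29.35 [ 0.006 -0.003  0.001 -0.001 -0.001 -0.   ] [ 0.1 -0.  -0.4]
the job is handed in; nothing more can be done
None
```

All four tins are upright on their marks, and I handed the job in at 29.4 s. From the blue block on (mark_4 to mark_1), they stand red, yellow, green, white. Each was lowered until the wrist felt contact, then released.

- **Placing:** in the last top view the tins measured 1.2 mm (red), 1.3 mm (yellow), 1.9 mm (green) and 3.3 mm (white) from their mark centres; the limit is 14 mm.
- **Surroundings:** the bottle is upright, the two teal look-alikes were left alone, and the arm ended clear with about zero force on it.
- **Disagreements:** the top and wrist cameras differed by up to about 4 mm on lid positions measured by fitting. My wrist readings by eye were up to about 9 mm off, so I averaged the fitted values and gave the eye readings little weight. Two mid-job checks of red failed because the arm hid it; later views were clear.

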